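Turn a tray of converter modules pins-up with the tray inverter

ROBOT

A 7-joint arm with a two-finger parallel gripper is mounted at the origin on a cart in front of the work surface, level with it; the furniture and walls round the work are solid. World frame = base frame: x ahead of the robot, y to its left, z up, the work surface at z = 0. Lengths are in m, angles in rad, forces in N, time in s.
With the tool pointing down it reaches from about 0.4 to 0.925 m from the base axis. Payload 5.6 kg.
Tool frame: the origin (TCP) lies at the very end of the fingers, on their centre line; the grasp point (between the pads) lies 19 mm behind it (ctrl.pinch_z is the distance from the TCP to the grasp point, in m); z points along the fingers, y is the line along which they close (so a half turn about z gives the same grasp; the last joint's range is limited). The gripper opens to 85 mm and grips with 20 to 120 N. Pads are 22 mm wide; open, the fingers measure 114 mm over their backs; the gripper's body (76 mm by 85 mm) begins 54 mm behind the grasp point. The pads swing forward as they close: fully open they stand 13 mm farther back than shut.
Start: joints at [-1.316, 0.468, -0.012, 1.603, 0.006, 1.071, -0.056], TCP at [0.191, 0.621, 0.195] pointing down, gripper open.
Joint ranges: [-2.53, 2.53], [-0.31, 2.02], [-1.57, 1.55], [0.28, 2.44], [-1.29, 4.43], [0.15, 1.84], [-2.92, 2.92]. Speed limits (rad/s): [2.57, 2.57, 3.14, 3.14, 3.14, 3.14, 3.14].

INTERFACE

Orientations are given as a rotation vector (axis times angle).
In Python, from bench import ctrl gives the robot as it stands.
- The arm moves only by the tool send_rows, never from a script. Its argument "moves" is a list of rows, each a list of 7 numbers: the opening, from 0 (shut) to 1 (fully open), then the shift along the world's x, y, z in mm, then the turn, a rotation vector about the world's x, y, z in degrees. In form: [[jaw, x, y, z, rx, ry, rz], ...]. A call has 1 to 8 rows; each row is the pose to reach, as a shift and turn from the pose commanded when the call began; what a row does not reach only later rows make up. A row lasts 1/12 s, in which the tool goes at most 41.7 mm and 7.16 degrees, less where a joint would pass 70% of its speed; a pose out of reach is approached as far as the arm can. A call with a gripper value outside its range is refused whole. The fingers move at their own pace and stop on an object; "newtons" is the grip in N (left out, the last holds). Time passes only in rows, so rows that repeat a pose let the fingers close. It gives the time, the measured TCP pose, the force, the opening and the grip force at its end, in the units of the state.
- ctrl.get_state(): the state, without advancing time (a new reading comes with each control period).
- ctrl.get_image(name): name is "scene" or "top"; returns a dict with "img" (480x640x3 uint8, blue, green, red), "fx", "fy", "cx", "cy" (pixels), "eye" and "rotation" of the camera in the world. Camera axes: x right, y up, looking along -z (the intrinsics and any distortion apply to the point x, -y, -z); pixel columns grow to the right and rows downward; lengths in m; the calibration is good to about 2 mm. A picture is of the moment at which its call begins. There is no depth.
- ctrl.sign_off(): hands the job in; it is judged then, once.
Trained networks look in the newest picture that a camera, given by its name, has taken for a name from the list of things; names that differ only in an ending like _2 or _b are one class to them, and where a whole thing is asked for, a point or a joint stands for the part that bears it (a point fixed in the world has none). Each returns a list of dicts, best first, with "p" (0 to 1); they miss things now and then, are a little off and sometimes report something else, mostly with a low value. They report only what shows in the picture. A call takes as long as a camera call. They do not tell look-alikes from the thing itself.
- ctrl.find_in(label, camera): "location" ([x, y, z] in m, in the coordinates of the camera as it stood for that picture, good to about 4 mm: the middle of the surface that is visible of it).
- ctrl.regions_of(label, camera): "mask" (480x640 bool, what is visible of it).
- ctrl.mark_of(label, camera): "location" ([x, y, z] in m, in the coordinates of the camera as it stood for that picture, good to about 4 mm: a listed point, or the origin of a listed thing).
The state is a dict: "t": time; "q": joint angles; "joint_vel": joint speeds; "tau": joint torques, N m; "eef_pos": TCP position; "tcp_rot": TCP orientation; "contact_force": force on the tool from outside, world axes, zero at the start; "ft_torque": the same for the moment, N m; "opening": finger opening in m; "grip_force": force on a finger pad.
Only numpy, scipy, OpenCV 4.12 (cv2) and the standard library are available. Lean on these libraries where they do the work, as an engineer would, in place of code of your own. Each camera call takes 0.05 s, during which the arm holds its last target. There are 200 camera calls.

TASK

The three converter modules lie pins-down in the black tray and must be turned pins-up for inspection. Lay the empty blue tray face-down on the black one in the inverter so that they sit rim to rim, crank the pair right over by the red knob to the far stop, then lift off the emptied black tray and set it down face-down on the mat. The blue tray stays in the inverter with all three modules lying in its pockets; do not spill any, and leave the things lying around where they are.

Things in the scene. Friction and masses are not known exactly. Their poses are not given: they have to be found in the camera images.
- inverter: Tray inverter, fixed to the bench: dark base plate 130 x 216 mm with two open-topped grey bearing stands lined in white, where the trays' half-round ends turn. Origin on the bench below the trays' middle; z up, y along the turning axis, crank at the -y end. Two trays lying rim to rim make a round that turns in the stands, which keep the pair closed all the way over: nothing need be held or latched.
- inverter_axis (a point): Point on the turning axis, 64 mm above the bench, at the trays' middle; axes as the inverter's. Tray rims lie at this height, within 1.5 mm. White flared guides, up to 38 mm above the axis, lead the tray ends in; a seated tray has 1 to 2 mm of play. End tongues run in a vertical slot of the crank's hub: trays go in and out straight up and down, and are clear 45 mm up.
- crank (a joint): Crank angle, rad: 0 at the start, knob level at the inverter's -x side; grows as the knob goes up and over the top; pi at the far stop, knob level at the +x side. Loaded with trays it takes up to about 10 N at the knob (0.6 N m); friction keeps it where it is left.
- crank_knob (a point): Middle of the red crank knob: a round bar 14 mm thick and 40 mm long, parallel to the inverter's y axis, 58 mm from the turning axis and 142 mm from the inverter's middle towards -y. Free all round but for the crank arm at its inner end. It moves in a half circle and turns with the crank, so it must roll between the fingers or be pushed.
- black_tray_grip (a point): Black tray, full, in the inverter, pockets up. Same shape as the blue tray. This point is the middle of the rib on its back, 25.5 mm behind the rim plane (below it at the start) and 12.5 mm from the rib's free edge; y along tray and rib, z points out of the pockets (up at the start, down once turned over; the rib's edge is then 38 mm above the axis).
- blue_tray_grip (a point): Blue tray, empty, face-down on the mat, 0.15 to 0.25 kg, 92 x 170 mm. On its back a rib 10 mm thick (x), 80 mm long (y), 24.5 mm high to grip. This point is the rib's middle, 12.5 mm below its free edge, 25.5 mm behind the rim plane (30.5 mm above the bench at the start). z points out of the back (up at the start), y along the tray. Either way round fits. Three pockets 67 x 43 x 9.5 mm.
- mat: Blue-grey bench mat, 150 x 240 x 5 mm, fixed. Origin at the centre of its underside, on the bench; y along its long side.
- module_1_center (a point): Centre of a converter module: 60 x 36 x 17 mm with its pins, black block with a bright metal plate on one face, 4 mm brass pins on the other. At the start in the black tray, in the pocket nearest the crank, standing 7.5 mm above the rim; z points out of the metal plate (up at the start). It has 3 mm of play all round in a pocket, and 2 mm in height between two trays.
- module_2_center (a point): Centre of a converter module: 60 x 36 x 17 mm with its pins, black block with a bright metal plate on one face, 4 mm brass pins on the other. At the start in the black tray, in the pocket in the middle, standing 7.5 mm above the rim; z points out of the metal plate (up at the start). It has 3 mm of play all round in a pocket, and 2 mm in height between two trays.
- module_3_center (a point): Centre of a converter module: 60 x 36 x 17 mm with its pins, black block with a bright metal plate on one face, 4 mm brass pins on the other. At the start in the black tray, in the pocket farthest from the crank, standing 7.5 mm above the rim; z points out of the metal plate (up at the start). It has 3 mm of play all round in a pocket, and 2 mm in height between two trays.
- multimeter: Bystander: handheld multimeter, 140 x 80 x 44 mm. Origin at the centre of its underside.
- flush_cutters: Bystander: red and black cutters, 128 mm long, 13 mm high. Origin at the centre of its underside.
- tweezers: Bystander: black tweezers, 123 mm long. Origin at the centre of its underside.
- solvent_bottle: Bystander: white plastic solvent bottle, 59 mm across, 121 mm high. Origin at the centre of its underside.
Things that resemble listed ones, but are neither listed nor needed, are in the scene too. Leave any brown or orange look-alike of the part that bears module_3_center alone.

How it is judged:
By the outcome, as a careful person would: the job done as asked, in the order asked, and still so for the second after the job is handed in, with the robot touching nothing.
It also fails if it takes over 67 s, if anything falls off the work surface, if the arm or the gripper's body presses on something with over 40 N, if the wrist force passes 120 N, or if a joint passes its speed limit or range.

## Working session

There is one attempt and no reset: what is moved stays moved. The work goes in short steps, Python scripts to look and compute and a tool call to move; the robot and the scene stay as the last step left them, time stands still between calls to the robot, and variables do not carry over. Pictures are saved under pics/ and viewed, at most 10 in all, crops included, and the job is handed in when it is done.

Besides the shell and the picture viewer there is one more tool, called after "Call:" as name([rows], argument=value, ...), one row to a line, values as JSON. send_rows: Moves the arm, as the interface text tells. Its arguments: {"type":"object","properties":{"moves":{"type":"array","items":{"type":"array","items":{"type":"number"}}},"newtons":{"type":"number"}},"required":["moves"]}

```bash
mkdir -p pics; cat > h.py <<'E'
import numpy as np, cv2
from bench import ctrl
from scipy.spatial.transform import Rotation as R
def snap(cam,f=None):
    d=ctrl.get_image(cam)
    if f: cv2.imwrite('pics/'+f,d['img'])
    return d
def w(d,p): return np.array(d['eye'])+np.array(d['rotation'])@np.array(p)
def px(d,P):
    c=np.array(d['rotation']).T@(np.array(P)-d['eye']); return np.array([d['cx']+d['fx']*c[0]/-c[2], d['cy']-d['fy']*c[1]/-c[2]])
def ray(d,u,v,z):
    r=np.array(d['rotation'])@np.array([(u-d['cx'])/d['fx'],-(v-d['cy'])/d['fy'],-1]); e=np.array(d['eye']); return e+r*(z-e[2])/r[2]
E
python3 - <<'E'
from h import *
np.set_printoptions(precision=4,suppress=True)
for cam in ['scene','top']:
    d=snap(cam,cam+'0.png'); print(cam,d['eye'],[k for k in d], d['fx'])
    for n in ['inverter','inverter_axis','crank_knob','black_tray_grip','blue_tray_grip','mat','module_1_center','multimeter','flush_cutters','tweezers','solvent_bottle']:
        for r in ctrl.mark_of(n,cam)[:4]:
            P=w(d,r['location']); print(n,round(r['p'],2),P,px(d,P).round())
print(ctrl.get_state())
E
```

```text
scene [-0.1254 -0.6456  0.7745] ['img', 'fx', 'fy', 'cx', 'cy', 'eye', 'rotation'] 560.9160441540341Traceback (most recent call last):
  File "<stdin>", line 7, in <module>
  File "h.py", line 10, in px
    c=np.array(d['rotation']).T@(np.array(P)-d['eye']); return np.array([d['cx']+d['fx']*c[0]/-c[2], d['cy']-d['fy']*c[1]/-c[2]])
                                                                                         ~^^^
IndexError: invalid index to scalar variable.
```

```bash
sed -i "s/    if f:/    d['rotation']=R.from_rotvec(d['rotation']).as_matrix()\n    if f:/" h.py
python3 - <<'E'
from h import *
np.set_printoptions(precision=4,suppress=True)
for cam in ['scene','top']:
    d=snap(cam,cam+'0.png'); print(cam,d['eye'], d['fx'],d['rotation'])
    for n in ['inverter','inverter_axis','crank_knob','black_tray_grip','blue_tray_grip','mat','module_1_center','multimeter','flush_cutters','tweezers','solvent_bottle']:
        for r in ctrl.mark_of(n,cam)[:4]:
            P=w(d,r['location']); print(n,round(r['p'],2),P,px(d,P).round())
print(ctrl.get_state())
E
```

```text
scene [-0.1254 -0.6456  0.7745] 560.9160441540341 [[ 0.6869  0.455  -0.5667]
 [-0.7266  0.4462 -0.5225]
 [ 0.0151  0.7707  0.6371]]
inverter 0.56 [ 0.5148 -0.0243 -0.0056] [308. 250.]
crank_knob 0.61 [ 0.4596 -0.1675  0.0631] [343. 272.]
black_tray_grip 0.7 [ 0.5139 -0.0261  0.0386] [309. 234.]
blue_tray_grip 0.56 [0.5028 0.3129 0.0286] [203. 176.]
mat 0.89 [0.5123 0.2931 0.0017] [213. 187.]
module_1_center 0.7 [ 0.5191 -0.0726  0.0565] [327. 236.]
multimeter 0.83 [ 0.7011  0.149  -0.0019] [311. 180.]
flush_cutters 0.61 [0.3653 0.1758 0.0009] [193. 237.]
flush_cutters 0.38 [ 0.6116 -0.3966 -0.0013] [488. 316.]
tweezers 0.64 [ 0.4424 -0.3481  0.0046] [413. 352.]
solvent_bottle 0.79 [ 0.6132 -0.3945  0.0014] [488. 314.]
top [ 0.4329 -0.0609  1.0869] 472.9210114642478 [[ 0.0099  0.9958 -0.0905]
 [-0.9999  0.0105  0.0065]
 [ 0.0074  0.0904  0.9959]]
crank_knob 0.84 [ 0.4583 -0.1702  0.0653] [370. 269.]
black_tray_grip 0.64 [ 0.5146 -0.0293  0.0435] [305. 243.]
blue_tray_grip 0.77 [0.5041 0.3128 0.0322] [152. 247.]
blue_tray_grip 0.34 [ 0.4436 -0.3469  0.0005] [444. 277.]
mat 0.56 [ 0.5118  0.2946 -0.0025] [165. 244.]
module_1_center 0.91 [ 0.516  -0.0717  0.0625] [325. 242.]
multimeter 0.81 [ 0.6961  0.1465 -0.0019] [232. 167.]
flush_cutters 0.85 [0.3613 0.1793 0.001 ] [213. 311.]
tweezers 0.56 [ 0.4445 -0.3476  0.0001] [444. 276.]
solvent_bottle 0.94 [ 0.6122 -0.4031 -0.0006] [467. 204.]
{'t': 1.3, 'q': array([-1.316 ,  0.4675, -0.0116,  1.6027,  0.006 ,  1.0714, -0.0563]), 'joint_vel': array([ 0.    , -0.0014,  0.0002,  0.0002, -0.0008, -0.0002,  0.0005]), 'tau': array([ -0.0005, -53.2246,   0.0214, -25.1625,   0.0115,   0.0016,
        -0.    ]), 'eef_pos': array([0.1908, 0.6214, 0.1948]), 'tcp_rot': array([0.4662, 3.1068, 0.0001]), 'contact_force': array([-0.2463, -0.4086, -0.3372]), 'ft_torque': array([-0.0162, -0.0211, -0.0401]), 'grip_force': 0.0, 'opening': 0.08543320504277166}
```

View pics/scene0.png

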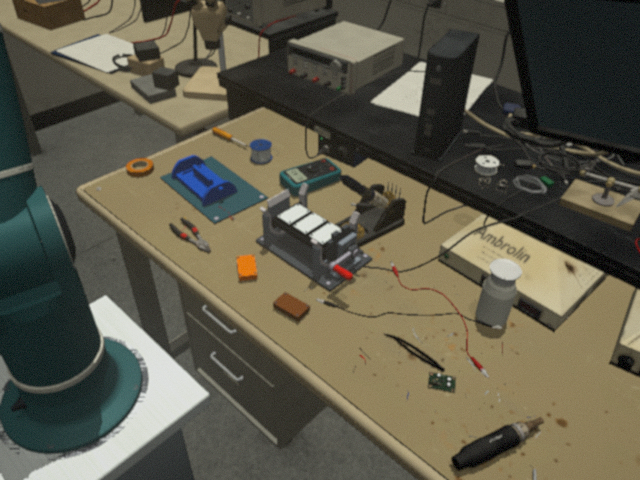

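View pics/top0.png

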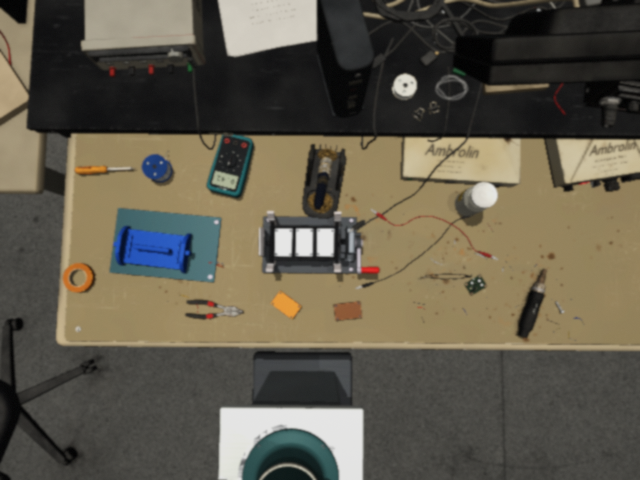

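```bash
python3 - <<'E'
from h import *
np.set_printoptions(precision=4,suppress=True)
d=snap('top','top1.png'); im=d['img']; 
b=im.astype(int)
def rect(m,z,name):
    n,l,s,c=cv2.connectedComponentsWithStats(m.astype(np.uint8))
    for i in range(1,n):
        if s[i,4]<60: continue
        cn=cv2.findContours((l==i).astype(np.uint8),0,2)[0][0]
        r=cv2.minAreaRect(cn); P=[ray(d,*p,z) for p in cv2.boxPoints(r)]
        e=[P[1]-P[0],P[2]-P[1]]; e=max(e,key=np.linalg.norm)
        print(name,s[i],'ctr',np.mean(P,0),'long',np.linalg.norm(e),'yaw from y deg',np.degrees(np.arctan2(-e[0],e[1])), 'short',min(np.linalg.norm(P[1]-P[0]),np.linalg.norm(P[2]-P[1])))
blue=(b[...,0]>b[...,2]+70); blue[:, :100]=0; blue[:200]=0;blue[300:]=0;blue[:,230:]=0
rect(blue,0.025,'blue')
wh=(b.min(2)>150); wh[:210]=0;wh[280:]=0;wh[:,:255]=0;wh[:,350:]=0
rect(wh,0.0715,'mod')
red=(b[...,2]>b[...,1]+90)&(b[...,2]>b[...,0]+90); red[:250]=0;red[290:]=0;red[:,:345]=0;red[:,400:]=0
rect(red,0.066,'knob')
for n in ['mat']:
    m=ctrl.regions_of(n,'top')[0]['mask']; rect(m,0.005,'mat')
a=cv2.resize(im[195:295,100:230],None,fx=6,fy=6,interpolation=cv2.INTER_CUBIC)[:, :400*2][:600]
c=cv2.resize(im[195:295,250:390],None,fx=5.7,fy=5.7,interpolation=cv2.INTER_CUBIC)
cv2.imwrite('pics/c_blue.png',a);cv2.imwrite('pics/c_inv.png',c)
E
```

```text
blue [114 227  12  36 173] ctr [0.5101 0.392  0.025 ] long 0.07984794724873952 yaw from y deg -97.44910139798426 short 0.01880737934466319
blue [ 123  229   67   42 2123] ctr [0.5005 0.3043 0.025 ] long 0.14627869430886842 yaw from y deg 173.45781161197058 short 0.08147589382540814
mod [275 229  17  27 447] ctr [0.5144 0.0181 0.0715] long 0.05616010534836028 yaw from y deg 90.91577001512779 short 0.03450930984165385
mod [296 229  17  27 446] ctr [ 0.5148 -0.0271  0.0715] long 0.056177837146059034 yaw from y deg 90.68583855304222 short 0.03453211814088318
mod [317 229  17  27 450] ctr [ 0.5153 -0.0723  0.0715] long 0.05619648605990958 yaw from y deg 90.45575270054408 short 0.034554955720947765
knob [361 267  18   6 101] ctr [ 0.4572 -0.1689  0.066 ] long 0.03669668111825252 yaw from y deg -179.42077450639022 short 0.010759886095980399
mat [ 109  207  112   76 4385] ctr [0.5118 0.2939 0.005 ] long 0.24589404786185529 yaw from y deg 175.08911595165566 short 0.15231739548343648
```

View pics/c_blue.png

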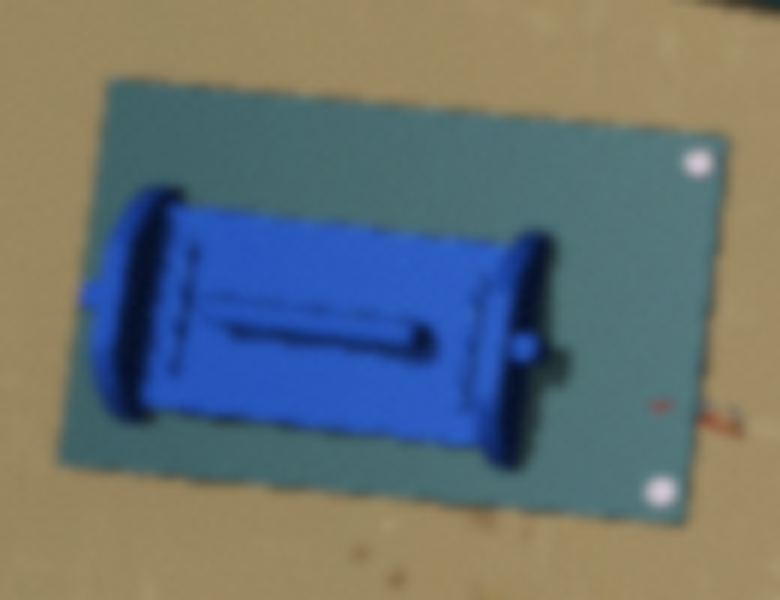

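View pics/c_inv.png

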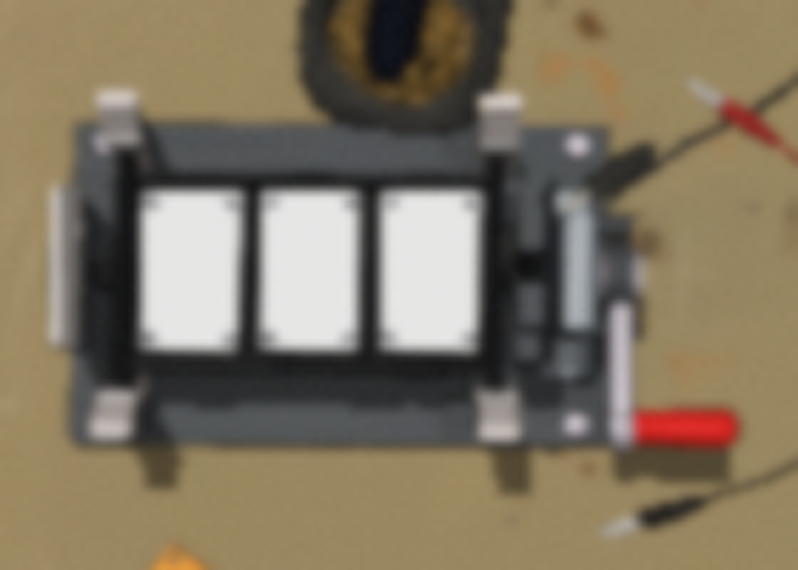

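The scene and top pictures agree. The blue tray lies rib-up at top pixel (152,248), and the inverter with three bright-plated modules is at (305,243), knob at (370,269). The look-alikes are an orange block at (285,305) and a brown block at (348,311), both to be left alone. The red/black cutters at (213,311) and blue spool at (156,167) aren't the tray. The crops confirm the choice: one blue tray with its rib running about −6.5° off y, and the inverter at about +0.6°.

Call:
send_rows([
  [1, 40, -40, 0, 0, 0, -7],
  [1, 75, -70, -5, 0, 0, -14],
  [1, 105, -100, -10, 0, 0, -21],
  [1, 135, -130, -15, 0, 0, -28],
  [1, 165, -160, -20, 0, 0, -35],
  [1, 195, -190, -30, 0, 0, -42],
  [1, 225, -220, -40, 0, 0, -49],
  [1, 255, -250, -45, 0, 0, -56],
])

```text
t: 2.07
eef_pos: [0.4276, 0.389, 0.1538]
tcp_rot: [-1.877, -2.519, -0.0]
contact_force: [0.8, 1.4, -0.8]
opening: 0.0851
grip_force: 0.0
```

```bash
python3 - <<'E'
from h import *
np.set_printoptions(precision=4,suppress=True)
s=ctrl.get_state(); print(s['t'],s['eef_pos'],s['tcp_rot'],s['q'])
d=snap('top'); 
# rib top ends from crop; guide tops
g=lambda c,o,k,z: ray(d,o[0]+c[0]/k,o[1]+c[1]/k,z)
B=(100-.4,195-.4); I=(250-.4,195-.4)
print('rib',g((207,303),B,6,.043),g((418,328),B,6,.043))
print('tongues/ends',g((85,296),B,6,.012),g((525,347),B,6,.012))
for c in [(117,104),(112,414),(500,107),(498,414)]: print('guide',g(c,I,5.7,.09))
print('knob',g((635,427),I,5.7,.066),g((738,427),I,5.7,.066))
for k in range(2):
  for cam in ['scene','top']:
    e=snap(cam)
    for n in ['blue_tray_grip','black_tray_grip','inverter','crank_knob']:
      for r in ctrl.mark_of(n,cam)[:1]: print(cam,n,round(r['p'],2),w(e,r['location']))
E
```

```text
2.0667 [0.4276 0.389  0.1538] [-1.8773 -2.5188 -0.0005] [-1.0131  0.3949  0.2749  1.8371 -0.1311  0.9269 -0.3896]
rib [0.5063 0.3485 0.043 ] [0.4979 0.2708 0.043 ]
tongues/ends [0.5106 0.4069 0.012 ] [0.493  0.2399 0.012 ]
guide [0.5747 0.0451 0.09  ]
guide [0.4593 0.0446 0.09  ]
guide [ 0.5751 -0.0977  0.09  ]
guide [ 0.4607 -0.0978  0.09  ]
knob [ 0.457  -0.1506  0.066 ] [ 0.4574 -0.1896  0.066 ]
scene blue_tray_grip 0.6 [0.5031 0.3131 0.0283]
scene black_tray_grip 0.88 [ 0.5143 -0.0217  0.0393]
scene inverter 0.7 [ 0.5153 -0.0239 -0.0043]
scene crank_knob 0.61 [ 0.4579 -0.1686  0.0626]
top blue_tray_grip 0.97 [0.4992 0.3139 0.031 ]
top black_tray_grip 0.77 [ 0.5115 -0.0293  0.0416]
top crank_knob 0.87 [ 0.4536 -0.1727  0.0689]
scene blue_tray_grip 0.81 [0.5034 0.3096 0.0285]
scene black_tray_grip 0.86 [ 0.5107 -0.024   0.0377]
scene inverter 0.77 [ 0.5141 -0.0256 -0.003 ]
scene crank_knob 0.95 [ 0.4569 -0.1675  0.0631]
top blue_tray_grip 0.62 [0.5025 0.3169 0.032 ]
top black_tray_grip 0.86 [ 0.5118 -0.0244  0.0393]
top crank_knob 0.97 [ 0.4547 -0.1714  0.0637]
```

Call:
send_rows([
  [1, 25, -25, -20, 0, 0, -7],
  [1, 50, -52, -40, 0, 0, -14],
  [1, 74, -78, -60, 0, 0, -20],
  [1, 74, -78, -80, 0, 0, -23],
  [1, 74, -78, -100, 0, 0, -23],
  [1, 74, -78, -115, 0, 0, -23],
  [1, 74, -78, -120, 0, 0, -23],
  [0.6, 74, -78, -125, 0, 0, -23],
], newtons=40)

```text
t: 3.78
eef_pos: [0.5005, 0.3123, 0.0284]
tcp_rot: [2.336, 2.101, -0.002]
contact_force: [-0.5, 0.3, 1.0]
opening: 0.0757
grip_force: 0.0
```

Call:
send_rows([
  [0.4, 0, 0, -2, 0, 0, 0],
  [0.3, 0, 0, -4, 0, 0, 0],
  [0.1, 0, 0, -6, 0, 0, 0],
  [0, 0, 0, -6, 0, 0, 0],
  [0, 0, 0, -6, 0, 0, 0],
  [0, 0, 0, -6, 0, 0, 0],
  [0, 0, 0, -6, 0, 0, 0],
], newtons=40)

```text
t: 4.37
eef_pos: [0.5008, 0.3126, 0.0234]
tcp_rot: [2.336, 2.101, 0.001]
contact_force: [-0.0, -0.8, 0.4]
opening: 0.0001
grip_force: 0.0
```

```bash
python3 - <<'E'
from h import *
d=snap('scene'); d2=snap('top')
a=cv2.resize(d['img'][120:260,110:290],None,fx=3.3,fy=3.3,interpolation=cv2.INTER_CUBIC)[:, :590]
b=cv2.resize(d2['img'][180:320,90:230],None,fx=3.3,fy=3.3,interpolation=cv2.INTER_CUBIC)[:, :]
im=np.hstack([cv2.resize(a,(400,311)),cv2.resize(b,(311,311))]); cv2.imwrite('pics/g1.png',im)
s=ctrl.get_state(); print(s['opening'],s['grip_force'],s['eef_pos'])
for n in ['blue_tray_grip']:
  for cam,e in [('scene',d),('top',d2)]:
    for r in ctrl.mark_of(n,cam)[:2]: print(cam,n,round(r['p'],2),w(e,r['location']))
E
```

```text
8.488813092090188e-05 0.0 [0.50076665 0.31257938 0.02324441]
scene blue_tray_grip 0.72 [0.49914691 0.31319351 0.02988337]
scene blue_tray_grip 0.34 [ 0.51809564 -0.07103801  0.05715674]
top blue_tray_grip 0.67 [0.50087962 0.31415576 0.03037736]
top blue_tray_grip 0.44 [ 6.12027747e-01 -4.01323636e-01 -5.59190618e-05]
```

View pics/g1.png

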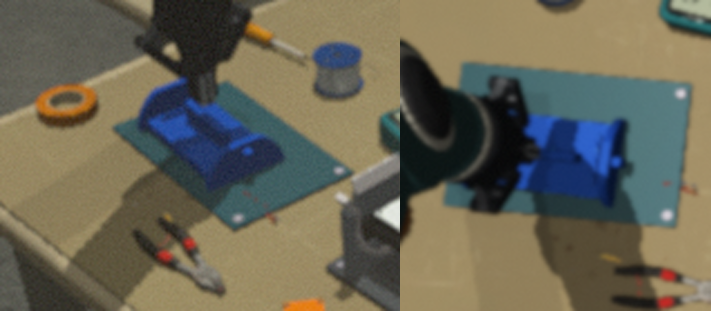

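```bash
python3 - <<'E'
from h import *
s=ctrl.get_state(); T=s['eef_pos']; M=R.from_rotvec(s['tcp_rot']).as_matrix()
out=[]
for cam,(x0,y0,x1,y1) in [('scene',(140,110,260,230)),('top',(95,190,215,310))]:
    d=snap(cam); k=3.3
    a=cv2.resize(d['img'][y0:y1,x0:x1],None,fx=k,fy=k,interpolation=cv2.INTER_CUBIC)
    P=lambda p: tuple(int(v) for v in ((px(d,p)-[x0,y0])*k).round())
    cv2.circle(a,P(T),3,(0,255,255),1); cv2.circle(a,P(T-M[:,2]*.073),3,(0,255,0),1)
    for sg in(-1,1): cv2.circle(a,P(T-M[:,2]*.073+sg*M[:,1]*.038),3,(255,0,255),1)
    for p in [(.5063,.3485,.043),(.4979,.2708,.043)]: cv2.circle(a,P(p),3,(255,255,255),1)
    print(cam,px(d,T))
    out.append(a)
cv2.imwrite('pics/g2.png',np.hstack(out))
E
```

```text
scene [202.74977398 178.21532019]
top [153.50353333 248.3847817 ]
```

View pics/g2.png

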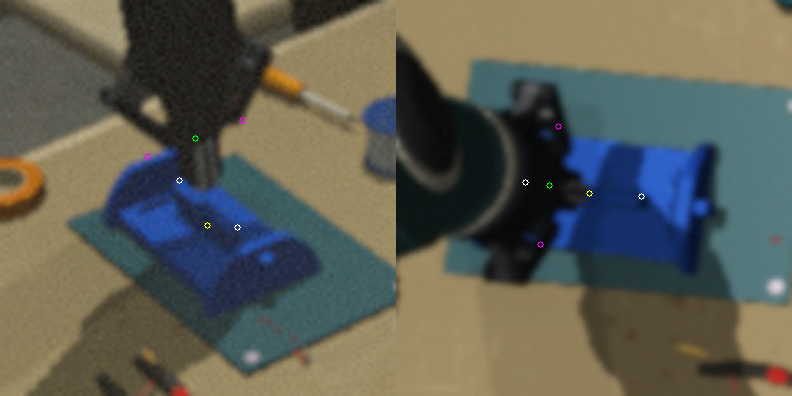

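The tips show about 11 px above where the reported TCP projects, at scene crop (205,188) against (207,225). So the fingers appear to sit about 30 mm higher than reported and closed above the rib. I'll check the tool constants.

```bash
python3 - <<'E'
from h import *
from scipy.optimize import least_squares
print([a for a in dir(ctrl) if a[0]!='_'], ctrl.pinch_z); s=ctrl.get_state(); print(s)
ds=snap('scene'); dt=snap('top')
f=lambda P: np.r_[px(ds,P)-[202,167],px(dt,P)-[149.5,247.6]]
r=least_squares(f,[.5,.31,.05],x_scale=.01); print(r.x,r.fun)
E
```

```text
['PlanningError', 'find_in', 'get_image', 'get_state', 'mark_of', 'pinch_z', 'regions_of', 'sign_off'] 0.0187
{'t': 4.6667, 'q': array([-0.86241689,  0.60629595,  0.32525839,  1.88237142, -0.28707838,
        0.69835892, -0.47556078]), 'joint_vel': array([ 0.00020314, -0.00107285,  0.00045352,  0.00066571,  0.00025167,
        0.00044086, -0.00029785]), 'tau': array([-3.76441138e-03, -5.16381025e+01,  5.17565489e+00, -1.76791728e+01,
        8.34603823e-03,  9.24181659e-04, -6.04604929e-05]), 'eef_pos': array([0.50067065, 0.31249014, 0.02305232]), 'tcp_rot': array([2.33582701e+00, 2.10077716e+00, 4.63370016e-05]), 'contact_force': array([0.68178553, 1.2527473 , 0.76934158]), 'ft_torque': array([0.00551622, 0.01270505, 0.03958708]), 'grip_force': 0.0, 'opening': 5.948100843992366e-05}
[0.50050967 0.30947484 0.05613508] [-0.17660602 -0.01303728  0.10723797 -0.12354105]
```

Call:
send_rows([
  [0.4, 0, 0, 0, 0, 0, 0],
  [0.4, 0, 0, 0, 0, 0, 0],
  [0.4, 0, 0, 0, 0, 0, 0],
  [0.4, 0, 0, -5, 0, 0, 0],
  [0.4, 0, 0, -10, 0, 0, 0],
  [0.4, 0, 0, -15, 0, 0, 0],
  [0.4, 0, 0, -20, 0, 0, 0],
  [0.4, 0, 0, -20, 0, 0, 0],
])

```text
t: 5.43
eef_pos: [0.4998, 0.3119, 0.0016]
tcp_rot: [-2.336, -2.101, 0.004]
contact_force: [0.1, -0.8, -0.0]
opening: 0.034
grip_force: 0.0
```

Call:
send_rows([
  [0, 0, 0, -4, 0, 0, 0],
  [0, 0, 0, -6, 0, 0, 0],
  [0, 0, 0, -6, 0, 0, 0],
  [0, 0, 0, -6, 0, 0, 0],
  [0, 0, 0, -6, 0, 0, 0],
])

```text
t: 5.85
eef_pos: [0.5004, 0.3124, -0.0032]
tcp_rot: [-2.336, -2.101, 0.001]
contact_force: [-0.4, 0.6, -1.8]
opening: 0.0086
grip_force: 39.2
```

Call:
send_rows([
  [0.3, 0, 0, 0, 0, 0, 0],
  [0.3, 0, 0, 0, 0, 0, 0],
  [0.3, 0, 0, -3, 0, 0, 0],
  [0.3, 0, 0, -7, 0, 0, 0],
  [0, 0, 0, -7, 0, 0, 0],
  [0, 0, 0, -7, 0, 0, 0],
  [0, 0, 0, -7, 0, 0, 0],
  [0, 0, 0, -7, 0, 0, 0],
], newtons=80)

```text
t: 6.52
eef_pos: [0.5005, 0.3123, -0.0102]
tcp_rot: [2.336, 2.101, -0.001]
contact_force: [-0.1, -0.4, -0.9]
opening: 0.008
grip_force: 79.5
```

Call:
send_rows([
  [0, 0, 0, 15, 0, 0, 0],
  [0, 0, 0, 35, 0, 0, 0],
  [0, 0, 0, 65, 0, 0, 0],
  [0, 0, 0, 95, 0, 0, 0],
  [0, 0, 0, 125, 0, 0, 0],
  [0, 0, 0, 140, 0, 0, 0],
  [0, 0, 0, 140, 0, 0, 0],
  [0, 0, 0, 140, 0, 0, 0],
])

```text
t: 7.18
eef_pos: [0.5007, 0.3128, 0.1304]
tcp_rot: [-2.336, -2.101, -0.002]
contact_force: [-0.1, 0.7, -2.0]
opening: 0.0082
grip_force: 79.6
```

```bash
python3 - <<'E'
from h import *
from scipy.optimize import least_squares
np.set_printoptions(precision=4,suppress=True)
s=ctrl.get_state(); print(s['t'],s['eef_pos'],s['tcp_rot'],s['opening'],s['contact_force'],s['q'])
for k in range(2):
  L=[]
  for cam in ['scene','top']:
    d=snap(cam,f'lift_{cam}{k}.png')
    for r in ctrl.mark_of('blue_tray_grip',cam)[:1]: P=w(d,r['location']); print(cam,round(r['p'],2),P); L.append((d,px(d,P)))
  if len(L)==2: print(least_squares(lambda P:np.r_[px(L[0][0],P)-L[0][1],px(L[1][0],P)-L[1][1]],[.5,.3,.15],x_scale=.01).x)
E
```

```text
7.1833 [0.5007 0.3128 0.1304] [-2.3355 -2.1009 -0.0022] 0.008198417405941233 [-0.1085  0.7317 -1.9944] [-0.913   0.453   0.3861  1.8317 -0.2133  0.8961 -0.534 ]
scene 0.66 [0.4995 0.3138 0.1697]
top 0.84 [0.4974 0.3155 0.1694]
[0.4982 0.3145 0.1701]
scene 0.89 [0.5002 0.3117 0.1676]
top 0.61 [0.4994 0.3136 0.1719]
[0.5007 0.3152 0.1663]
```

Call:
send_rows([
  [0, 1, -20, 5, 0, 0, 1],
  [0, 2, -55, 10, 0, 0, 2],
  [0, 4, -95, 10, 0, 0, 3],
  [0, 6, -135, 10, 0, 0, 4],
  [0, 8, -175, 10, 0, 0, 5],
  [0, 10, -215, 10, 0, 0, 6],
  [0, 12, -255, 10, 0, 0, 6.7],
  [0, 14, -290, 10, 0, 0, 6.7],
])

```text
t: 8.25
eef_pos: [0.5143, 0.0196, 0.1401]
tcp_rot: [2.21, 2.233, -0.0]
contact_force: [0.9, -0.3, -1.8]
opening: 0.0077
grip_force: 79.7
```

Call:
send_rows([
  [0, 1, -20, -3, 0, 0, 0],
  [0, 1.5, -40, -6, 0, 0, 0],
  [0, 1.5, -51, -10, 0, 0, 0],
  [0, 1.5, -51, -10, 0, 0, 0],
  [0, 1.5, -51, -10, 0, 0, 0],
  [0, 1.5, -51, -10, 0, 0, 0],
])

```text
t: 8.75
eef_pos: [0.5162, -0.0273, 0.13]
tcp_rot: [-2.207, -2.235, -0.0]
contact_force: [-0.2, -0.2, -2.0]
opening: 0.0084
grip_force: 79.7
```

```bash
cat > m.py <<'E'
from h import *
from scipy.optimize import least_squares
import sys
np.set_printoptions(precision=4,suppress=True)
s=ctrl.get_state(); print(s['t'],s['eef_pos'],s['tcp_rot'],s['opening'],s['contact_force'],s['q'])
def tri(names,reps=2):
  for n in names:
    S=[]
    for k in range(reps):
      L=[]
      for cam in ['scene','top']:
        d=snap(cam,f'last_{cam}.png')
        for r in ctrl.mark_of(n,cam)[:1]:
          P=w(d,r['location']); print(n,cam,round(r['p'],2),P); L.append((d,px(d,P)))
      if len(L)==2: S.append(least_squares(lambda P:np.r_[px(L[0][0],P)-L[0][1],px(L[1][0],P)-L[1][1]],[.5,0,.1],x_scale=.01).x)
    if S: print(n,'tri',np.mean(S,0))
tri(sys.argv[1:])
E
python3 m.py blue_tray_grip
```

```text
8.75 [ 0.5162 -0.0273  0.13  ] [-2.2074 -2.2347 -0.0003] 0.00842336727782289 [-0.1766 -0.2007 -1.9662] [-0.403   0.3433  0.4731  2.0097 -0.209   0.835   0.1998]
blue_tray_grip scene 0.92 [ 0.5159 -0.0269  0.1683]
blue_tray_grip scene 0.56 [ 0.5129 -0.0283  0.1695]
```

Call:
send_rows([
  [0, 0, 0, -15, 0, 0, 0],
  [0, 0, 0, -28, 0, 0, 0],
  [0, 0, 0, -36, 0, 0, 0],
  [0, 0, 0, -40, 0, 0, 0],
  [0, 0, 0, -44, 0, 0, 0],
  [0, 0, 0, -48, 0, 0, 0],
  [0, 0, 0, -52, 0, 0, 0],
  [0, 0, 0, -52, 0, 0, 0],
], newtons=40)

```text
t: 9.82
eef_pos: [0.5159, -0.0285, 0.0776]
tcp_rot: [-2.209, -2.233, 0.001]
contact_force: [-0.1, 0.5, -2.0]
opening: 0.0082
grip_force: 79.7
```

Call:
send_rows([
  [0, 0, 0, -4, 0, 0, 0],
  [0, 0, 0, -8, 0, 0, 0],
  [0, 0, 0, -12, 0, 0, 0],
  [0, 0, 0, -15, 0, 0, 0],
  [0, 0, 0, -15, 0, 0, 0],
])

```text
t: 10.23
eef_pos: [0.5156, -0.0285, 0.0623]
tcp_rot: [-2.209, -2.233, 0.002]
contact_force: [1.1, 1.3, -1.9]
opening: 0.0078
grip_force: 79.7
```

Call:
send_rows([
  [0, 0, 0, -3, 0, 0, 0],
  [0, 0, 0, -6, 0, 0, 0],
  [0, 0, 0, -9, 0, 0, 0],
  [0, 0, 0, -10, 0, 0, 0],
  [0, 0, 0, -10, 0, 0, 0],
])

```text
t: 10.65
eef_pos: [0.5159, -0.0285, 0.0527]
tcp_rot: [-2.209, -2.233, 0.001]
contact_force: [-0.2, -0.2, -1.2]
opening: 0.0079
grip_force: 79.6
```

Call:
send_rows([
  [0, 0, 0, -1.5, 0, 0, 0],
  [0, 0, 0, -3, 0, 0, 0],
  [0, 0, 0, -4, 0, 0, 0],
  [0, 0, 0, -4, 0, 0, 0],
])

```text
t: 10.98
eef_pos: [0.516, -0.0285, 0.0488]
tcp_rot: [-2.209, -2.234, 0.0]
contact_force: [-0.3, -0.3, -1.7]
opening: 0.0079
grip_force: 79.6
```

Call:
send_rows([
  [0, 0, 0, -1, 0, 0, 0],
  [0, 0, 0, -2, 0, 0, 0],
  [0, 0, 0, -2, 0, 0, 0],
])

```text
t: 11.23
eef_pos: [0.5163, -0.0285, 0.0471]
tcp_rot: [2.209, 2.234, 0.0]
contact_force: [0.2, 0.8, -1.8]
opening: 0.008
grip_force: 79.8
```

Call:
send_rows([
  [0, 0, 0, -1, 0, 0, 0],
  [0, 0, 0, -2, 0, 0, 0],
  [0, 0, 0, -3, 0, 0, 0],
  [0, 0, 0, -3, 0, 0, 0],
])

```text
t: 11.57
eef_pos: [0.5166, -0.0284, 0.0469]
tcp_rot: [-2.209, -2.233, -0.003]
contact_force: [-8.2, 1.7, 28.7]
opening: 0.0078
grip_force: 83.9
```

```bash
python3 m.py blue_tray_grip; python3 - <<'E'
import cv2,numpy as np
a=cv2.imread('pics/last_scene.png')[170:300,235:385]; b=cv2.imread('pics/last_top.png')[190:300,245:385]
a=cv2.resize(a,None,fx=3,fy=3,interpolation=2); b=cv2.resize(b,(350,int(110*2.5)),interpolation=2)
o=np.zeros((390,800,3),np.uint8); o[:390,:450]=a; o[:275,450:]=b; cv2.imwrite('pics/seat.png',o)
E
```

```text
11.5667 [ 0.5166 -0.0284  0.0469] [-2.2086 -2.2327 -0.0028] 0.0077969060592581315 [-8.2235  1.6985 28.6542] [-0.3408  0.4796  0.411   2.0554 -0.3072  0.664   0.2838]
blue_tray_grip scene 0.94 [ 0.5155 -0.031   0.0887]
blue_tray_grip scene 0.91 [ 0.5156 -0.0274  0.0879]
```

View pics/seat.png

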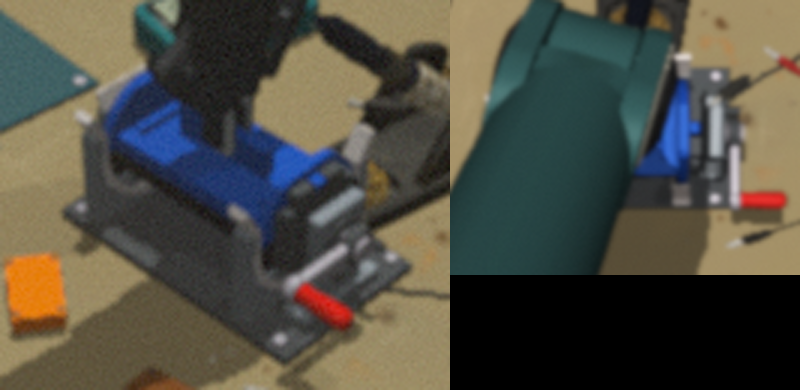

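Call:
send_rows([
  [0, 0, 0, 3, 0, 0, 0],
  [0.3, 0, 0, 3, 0, 0, 0],
  [0.3, 0, 0, 3, 0, 0, 0],
  [0.3, 0, 0, 15, 0, 0, 0],
  [0.4, 0, 0, 45, 0, 0, 0],
  [0.4, 0, 0, 80, 0, 0, 0],
  [0.4, 0, 0, 105, 0, 0, 0],
  [0.45, -10, -25, 105, 0, 0, 0],
], newtons=35)

```text
t: 12.63
eef_pos: [0.5116, -0.0495, 0.1543]
tcp_rot: [2.197, 2.237, 0.014]
contact_force: [1.1, -0.3, 0.1]
opening: 0.0383
grip_force: 0.0
```

Call:
send_rows([
  [0.45, -20, -30, 0, 0, 0, 0],
  [0.45, -40, -65, 0, 0, 0, 0],
  [0.45, -49, -100, 0, 0, 0, 0],
  [0.45, -49, -118, -10, 0, 0, 0],
  [0.45, -49, -118, -40, 0, 0, 0],
  [0.45, -49, -118, -70, 0, 0, 0],
  [0.45, -49, -118, -85, 0, 0, 0],
  [0.45, -49, -118, -90, 0, 0, 0],
])

```text
t: 13.3
eef_pos: [0.4553, -0.1712, 0.057]
tcp_rot: [-2.207, -2.231, 0.004]
contact_force: [1.1, 0.1, -0.3]
opening: 0.0382
grip_force: 0.0
```

```bash
python3 m.py crank_knob blue_tray_grip
```

```text
13.3 [ 0.4553 -0.1712  0.057 ] [-2.2071 -2.2306  0.0043] 0.038210654081130564 [ 1.1393  0.1378 -0.2829] [-0.114   0.4305  0.4903  2.1228 -0.3229  0.6641  0.6067]
crank_knob scene 0.66 [ 0.4589 -0.1721  0.061 ]
crank_knob top 0.7 [ 0.4571 -0.1701  0.0648]
crank_knob scene 0.81 [ 0.4568 -0.1719  0.062 ]
crank_knob top 0.87 [ 0.4588 -0.1712  0.0695]
crank_knob tri [ 0.4582 -0.1715  0.0608]
blue_tray_grip scene 0.6 [ 0.5151 -0.0274  0.0851]
blue_tray_grip top 0.93 [ 0.5197 -0.0251  0.0889]
blue_tray_grip scene 0.59 [ 0.5165 -0.0302  0.0864]
blue_tray_grip top 0.56 [ 0.516  -0.0257  0.0866]
blue_tray_grip tri [ 0.5187 -0.0255  0.0823]
```

Call:
send_rows([
  [0.45, 1, 0, -18, 0, 0, 0],
  [0.45, 1, 0, -34, 0, 0, 0],
  [0.45, 1, 0, -42, 0, 0, 0],
  [0.2, 1, 0, -42, 0, 0, 0],
  [0, 1, 0, -42, 0, 0, 0],
  [0, 1, 0, -42, 0, 0, 0],
  [0, 1, 0, -42, 0, 0, 0],
], newtons=35)

```text
t: 14.68
eef_pos: [0.4582, -0.1718, 0.0174]
tcp_rot: [2.209, 2.233, 0.0]
contact_force: [0.5, -1.1, -2.8]
opening: 0.0126
grip_force: 34.2
```

Call:
send_rows([
  [0, 0.5, 0, 7.6, 0, 0, 0],
  [0, 2, 0, 15, 0, 0, 0],
  [0, 4.4, 0, 22.2, 0, 0, 0],
  [0, 7.8, 0, 29, 0, 0, 0],
  [0, 12, 0, 35.3, 0, 0, 0],
  [0, 17, 0, 41, 0, 0, 0],
  [0, 17, 0, 41, 0, 0, 0],
])

```text
t: 15.27
eef_pos: [0.4717, -0.1716, 0.0588]
tcp_rot: [-2.205, -2.229, 0.006]
contact_force: [-9.9, -1.2, 5.4]
opening: 0.0127
grip_force: 34.9
```

```bash
python3 m.py crank_knob
```

```text
15.2667 [ 0.4717 -0.1716  0.0588] [-2.2052 -2.2287  0.0055] 0.012684102619399226 [-9.8737 -1.1983  5.4401] [-0.1177  0.4509  0.4904  2.0839 -0.3283  0.6883  0.5997]
crank_knob scene 0.73 [ 0.4718 -0.1721  0.1004]
crank_knob scene 0.49 [ 0.4697 -0.1695  0.1025]
```

Call:
send_rows([
  [0, 5.7, 0, 5, 0, 0, 0],
  [0, 12, 0, 9.2, 0, 0, 0],
  [0, 18.8, 0, 12.6, 0, 0, 0],
  [0, 26, 0, 15, 0, 0, 0],
  [0, 33.4, 0, 16.5, 0, 0, 0],
  [0, 41, 0, 17, 0, 0, 0],
  [0, 48.6, 0, 16.5, 0, 0, 0],
  [0, 56, 0, 15, 0, 0, 0],
])

```text
t: 16.33
eef_pos: [0.5272, -0.1715, 0.0752]
tcp_rot: [-2.205, -2.227, 0.004]
contact_force: [-10.8, 2.0, 4.9]
opening: 0.0121
grip_force: 37.7
```

Call:
send_rows([
  [0, 7.2, 0, -2.4, 0, 0, 0],
  [0, 14, 0, -5.8, 0, 0, 0],
  [0, 20.3, 0, -10, 0, 0, 0],
  [0, 26, 0, -15, 0, 0, 0],
  [0, 31, 0, -20.7, 0, 0, 0],
  [0, 31, 0, -20.7, 0, 0, 0],
])

```text
t: 16.83
eef_pos: [0.5582, -0.1714, 0.0543]
tcp_rot: [-2.205, -2.227, 0.005]
contact_force: [-10.7, 0.2, 5.7]
opening: 0.0125
grip_force: 41.6
```

```bash
python3 m.py crank_knob
```

```text
16.8333 [ 0.5582 -0.1714  0.0543] [-2.2047 -2.227   0.0045] 0.012491528944198275 [-10.691    0.1691   5.7345] [-0.1157  0.573   0.47    1.887  -0.3605  0.7744  0.5631]
crank_knob scene 0.87 [ 0.5562 -0.169   0.1018]
crank_knob scene 0.57 [ 0.5589 -0.1712  0.1009]
```

Call:
send_rows([
  [0, 4.2, 0, -6.3, 0, 0, 0],
  [0, 7.6, 0, -13.1, 0, 0, 0],
  [0, 10, 0, -20.3, 0, 0, 0],
  [0, 11.5, 0, -27.7, 0, 0, 0],
  [0, 12, 0, -35.3, 0, 0, 0],
  [0, 12, 0, -39, 0, 0, 0],
  [0, 12, 0, -39, 0, 0, 0],
])

```text
t: 17.82
eef_pos: [0.5742, -0.1716, 0.0146]
tcp_rot: [-2.209, -2.233, -0.0]
contact_force: [-3.4, -0.3, 4.8]
opening: 0.0122
grip_force: 44.2
```

```bash
python3 m.py crank_knob
```

```text
17.8167 [ 0.5742 -0.1716  0.0146] [-2.2088 -2.2329 -0.0001] 0.012171115129055735 [-3.3872 -0.3374  4.7633] [-0.0912  0.6492  0.4349  1.8667 -0.4006  0.7133  0.5842]
crank_knob scene 0.82 [ 0.5731 -0.169   0.0659]
crank_knob scene 0.78 [ 0.572  -0.1712  0.0667]
```

Call:
send_rows([
  [0, 0, 0, -3, 0, 0, 0],
  [0, 0, 0, -5, 0, 0, 0],
  [0, 0, 0, -7, 0, 0, 0],
  [0, 0, 0, -7, 0, 0, 0],
])

```text
t: 18.55
eef_pos: [0.5744, -0.1715, 0.0109]
tcp_rot: [-2.208, -2.232, -0.004]
contact_force: [-14.8, 3.8, 33.2]
opening: 0.0125
grip_force: 47.6
```

Call:
send_rows([
  [0, 0, 0, 3, 0, 0, 0],
  [0.3, 0, 0, 3, 0, 0, 0],
  [0.4, 0, 0, 3, 0, 0, 0],
  [0.4, 0, 0, 10, 0, 0, 0],
  [0.4, 0, 0, 30, 0, 0, 0],
  [0.4, 0, 0, 65, 0, 0, 0],
  [0.4, 0, -20, 100, 0, 0, 0],
  [0.4, 0, -60, 130, 0, 0, 0],
], newtons=80)

```text
t: 19.22
eef_pos: [0.5768, -0.221, 0.1342]
tcp_rot: [2.2, 2.241, 0.006]
contact_force: [2.4, 0.1, 0.1]
opening: 0.0341
grip_force: 0.0
```

```bash
python3 m.py crank_knob black_tray_grip; python3 - <<'E'
import cv2,numpy as np
a=cv2.imread('pics/last_scene.png')[170:300,235:385]; b=cv2.imread('pics/last_top.png')[190:300,245:385]
a=cv2.resize(a,None,fx=3,fy=3,interpolation=2); b=cv2.resize(b,(350,int(110*2.5)),interpolation=2)
o=np.zeros((390,800,3),np.uint8); o[:390,:450]=a; o[:275,450:]=b; cv2.imwrite('pics/turned.png',o)
E
```

```text
19.2167 [ 0.5768 -0.221   0.1342] [2.2003 2.2411 0.0056] 0.03408406495005981 [2.3555 0.0649 0.101 ] [-0.073   0.5108  0.52    1.7679 -0.3088  0.942   0.5935]
crank_knob top 0.65 [ 0.5769 -0.1726  0.068 ]
crank_knob top 0.68 [ 0.5746 -0.1705  0.0658]
black_tray_grip scene 0.77 [ 0.5155 -0.025   0.0879]
black_tray_grip top 0.64 [ 0.5102 -0.0267  0.0902]
black_tray_grip top 0.86 [ 0.5094 -0.0254  0.0931]
black_tray_grip tri [ 0.511  -0.0277  0.0917]
```

View pics/turned.png

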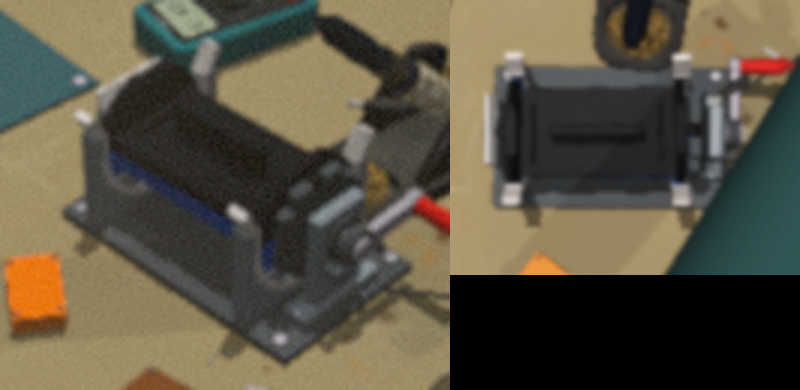

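Call:
send_rows([
  [0.4, -10, 35, 10, 0, 0, 0],
  [0.4, -20, 75, 10, 0, 0, 0],
  [0.4, -32, 115, 10, 0, 0, 0],
  [0.4, -44, 155, 5, 0, 0, 0],
  [0.4, -54, 190, 0, 0, 0, 0],
  [0.4, -58, 204, -10, 0, 0, 0],
  [0.4, -58, 204, -35, 0, 0, 0],
  [0.4, -58, 204, -55, 0, 0, 0],
])

```text
t: 20.68
eef_pos: [0.5164, -0.0187, 0.076]
tcp_rot: [2.205, 2.237, 0.003]
contact_force: [0.8, -0.4, 0.2]
opening: 0.034
grip_force: 0.0
```

Call:
send_rows([
  [0.4, 0, 0, -10, 0, 0, 0],
  [0.4, 0, 0, -20, 0, 0, 0],
  [0.4, 0, 0, -29, 0, 0, 0],
  [0.4, 0, 0, -33, 0, 0, 0],
  [0.4, 0, 0, -33, 0, 0, 0],
])

```text
t: 21.1
eef_pos: [0.5159, -0.0213, 0.0428]
tcp_rot: [-2.21, -2.233, 0.001]
contact_force: [-0.6, -0.3, -0.3]
opening: 0.0344
grip_force: 0.0
```

Call:
send_rows([
  [0.4, 0, -6, 3, 0, 0, 0],
  [0.4, 0, -6, 3, 0, 0, 0],
  [0, 0, -6, 3, 0, 0, 0],
  [0, 0, -6, 3, 0, 0, 0],
  [0, 0, -6, 3, 0, 0, 0],
  [0, 0, -6, 3, 0, 0, 0],
], newtons=80)

```text
t: 21.6
eef_pos: [0.5161, -0.027, 0.047]
tcp_rot: [-2.209, -2.234, -0.0]
contact_force: [-3.4, -1.2, 5.6]
opening: 0.008
grip_force: 78.3
```

Call:
send_rows([
  [0, 0, 0, 2, 0, 0, 0],
  [0, 0, 0, 5, 0, 0, 0],
  [0, 0, 0, 9, 0, 0, 0],
  [0, 0, 0, 13, 0, 0, 0],
  [0, 0, 0, 17, 0, 0, 0],
  [0, 0, 0, 21, 0, 0, 0],
  [0, 0, 0, 25, 0, 0, 0],
  [0, 0, 0, 30, 0, 0, 0],
])

```text
t: 22.27
eef_pos: [0.5161, -0.0268, 0.0767]
tcp_rot: [2.209, 2.234, -0.0]
contact_force: [0.8, -0.1, -1.5]
opening: 0.0079
grip_force: 78.2
```

Call:
send_rows([
  [0, 0, 0, 20, 0, 0, 0],
  [0, 0, 0, 45, 0, 0, 0],
  [0, 0, 0, 65, 0, 0, 0],
  [0, 0, 25, 70, 0, 0, 0],
  [0, 0, 60, 70, 0, 0, -1],
  [0, 0, 95, 70, 0, 0, -2],
  [0, -1, 135, 70, 0, 0, -3],
  [0, -2, 170, 70, 0, 0, -4],
])

```text
t: 22.93
eef_pos: [0.514, 0.1455, 0.147]
tcp_rot: [-2.286, -2.154, -0.002]
contact_force: [0.6, -0.0, -2.2]
opening: 0.008
grip_force: 78.3
```

Call:
send_rows([
  [0, -1, 40, 0, 0, 0, -1],
  [0, -2, 80, 0, 0, 0, -1.6],
  [0, -2, 115, -5, 0, 0, -1.6],
  [0, -2, 140, -15, 0, 0, -1.6],
  [0, -2, 150, -35, 0, 0, -1.6],
  [0, -2, 150, -60, 0, 0, -1.6],
  [0, -2, 150, -80, 0, 0, -1.6],
  [0, -2, 150, -80, 0, 0, -1.6],
])

```text
t: 23.6
eef_pos: [0.5091, 0.2919, 0.0626]
tcp_rot: [-2.314, -2.124, 0.012]
contact_force: [-0.5, -0.4, -2.6]
opening: 0.0078
grip_force: 78.3
```

```bash
python3 m.py black_tray_grip module_1_center mat; python3 - <<'E'
from h import *
d=snap('scene')
for n in ['module_1_center']:
    for r in ctrl.mark_of(n,'scene')[:6]: print(n,round(r['p'],2),w(d,r['location']))
E
```

```text
23.6 [0.5091 0.2919 0.0626] [-2.314  -2.1237  0.0118] 0.00782250744601836 [-0.5033 -0.4185 -2.6107] [-0.8732  0.5505  0.3868  1.8727 -0.2832  0.78   -0.4193]
black_tray_grip scene 0.96 [0.5086 0.2954 0.1053]
black_tray_grip top 0.87 [0.5076 0.2922 0.1124]
black_tray_grip scene 0.92 [0.5101 0.2944 0.1107]
black_tray_grip tri [0.5081 0.2946 0.1059]
module_1_center scene 0.73 [ 0.5182 -0.0733  0.0581]
module_1_center top 0.72 [ 0.5137 -0.0682  0.0665]
module_1_center scene 0.57 [ 0.5177 -0.0719  0.0603]
module_1_center top 0.59 [ 0.5165 -0.0698  0.063 ]
module_1_center tri [ 0.5172 -0.0706  0.0584]
mat scene 0.68 [0.5105 0.2953 0.0016]
mat scene 0.97 [0.5129 0.2943 0.0012]
module_1_center 0.57 [ 0.51761755 -0.07166019  0.05559331]
```

Call:
send_rows([
  [0, 2, 0, -15, 0, 0, 0],
  [0, 2, 0, -35, 0, 0, 0],
  [0, 2, 0, -50, 0, 0, 0],
  [0, 2, 0, -60, 0, 0, 0],
  [0, 2, 0, -65, 0, 0, 0],
  [0, 2, 0, -67, 0, 0, 0],
  [0, 2, 0, -67, 0, 0, 0],
])

```text
t: 25.48
eef_pos: [0.5143, 0.2931, -0.0007]
tcp_rot: [2.316, 2.123, -0.0]
contact_force: [0.1, -0.8, -0.3]
opening: 0.0081
grip_force: 78.3
```

Call:
send_rows([
  [0, 0, 0, -3, 0, 0, 0],
  [0, 0, 0, -6, 0, 0, 0],
  [0, 0, 0, -8, 0, 0, 0],
  [0, 0, 0, -9, 0, 0, 0],
  [0, 0, 0, -9, 0, 0, 0],
])

```text
t: 25.9
eef_pos: [0.5141, 0.2931, -0.0098]
tcp_rot: [-2.316, -2.123, 0.0]
contact_force: [0.4, -0.1, -1.5]
opening: 0.0079
grip_force: 78.3
```

Call:
send_rows([
  [0, 0, 0, -1, 0, 0, 0],
  [0, 0, 0, -2, 0, 0, 0],
  [0, 0, 0, -2.5, 0, 0, 0],
  [0, 0, 0, -2.5, 0, 0, 0],
])

```text
t: 26.23
eef_pos: [0.5145, 0.2933, -0.0105]
tcp_rot: [-2.315, -2.122, -0.001]
contact_force: [-3.7, -1.4, 12.3]
opening: 0.0081
grip_force: 80.2
```

Contact with the mat, so I release and rise.

Call:
send_rows([
  [0, 0, 0, 1.5, 0, 0, 0],
  [0.4, 0, 0, 1.5, 0, 0, 0],
  [0.4, 0, 0, 1.5, 0, 0, 0],
  [0.4, 0, 0, 6, 0, 0, 0],
  [0.4, 0, 0, 25, 0, 0, 0],
  [0.4, 0, 0, 60, 0, 0, 0],
  [0.4, 0, 0, 95, 0, 0, 0],
  [0.4, 0, 0, 130, 0, 0, 0],
])

```text
t: 26.9
eef_pos: [0.5139, 0.2928, 0.1191]
tcp_rot: [2.316, 2.123, -0.002]
contact_force: [0.7, 0.8, -0.3]
opening: 0.0339
grip_force: 0.0
```

Call:
send_rows([
  [0.4, -30, 25, 15, 0, 0, 0],
  [0.4, -60, 55, 25, 0, 0, 0],
  [0.4, -90, 85, 30, 0, 0, 0],
  [0.4, -120, 115, 30, 0, 0, 0],
  [0.4, -150, 145, 30, 0, 0, 0],
  [0.4, -180, 175, 30, 0, 0, 0],
  [0.4, -210, 205, 30, 0, 0, 0],
  [0.4, -210, 205, 30, 0, 0, 0],
])

```text
t: 27.57
eef_pos: [0.2963, 0.5045, 0.1478]
tcp_rot: [-2.3, -2.133, 0.001]
contact_force: [-0.8, 1.1, 0.5]
opening: 0.0344
grip_force: 0.0
```

```bash
python3 m.py black_tray_grip crank_knob; python3 - <<'E'
import cv2,numpy as np
a=cv2.imread('pics/last_scene.png')[110:310,140:400]; b=cv2.imread('pics/last_top.png')[140:330,60:390]
a=cv2.resize(a,(440,338),interpolation=2); b=cv2.resize(b,(440,253),interpolation=2)
cv2.imwrite('pics/final.png',np.vstack([a,b]))
E
```

```text
27.5667 [0.2963 0.5045 0.1478] [-2.3004 -2.1332  0.0006] 0.034391632623478455 [-0.8422  1.0869  0.5461] [-1.3743  0.4194  0.3586  1.8298 -0.1855  0.9238 -1.0074]
black_tray_grip scene 0.98 [0.5138 0.298  0.03  ]
black_tray_grip top 0.78 [0.511  0.2937 0.0336]
black_tray_grip scene 0.67 [0.5153 0.2975 0.0305]
black_tray_grip top 0.82 [0.5123 0.2944 0.0344]
black_tray_grip tri [0.5119 0.2942 0.0332]
crank_knob scene 0.86 [ 0.5731 -0.1702  0.0628]
crank_knob top 0.87 [ 0.5736 -0.1713  0.0653]
crank_knob scene 0.83 [ 0.5723 -0.1701  0.066 ]
crank_knob top 0.75 [ 0.5716 -0.171   0.0648]
crank_knob tri [ 0.5723 -0.1708  0.0651]
```

View pics/final.png

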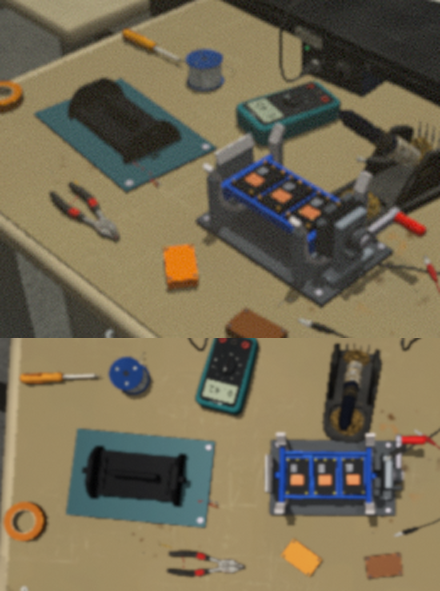

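The final picture shows the three modules pins-up in the blue tray (crop 297/327/351, 480). The black tray is face-down on the mat at (137,475), the knob is at the far stop, and the bystanders haven't moved.

```bash
python3 -c "
from bench import ctrl
print(ctrl.sign_off())"
```

```text
the job is handed in; nothing more can be done
None
```

The job is handed in at about 28 s: the final pictures show all three modules pins-up in the blue tray in the inverter, the empty black tray face-down on the mat, the crank at its far stop, and nothing else moved.

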